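Bolt the ramp stop, then rack the spare roller

ROBOT

A 7-joint arm with a two-finger parallel gripper is mounted at the origin on the work surface. World frame = base frame: x ahead of the robot, y to its left, z up, the work surface at z = 0. Lengths are in mm, angles in rad, forces in N, time in s.
With the tool pointing down it reaches from about 400 to 875 mm from the base axis. Payload 4.4 kg.
Tool frame: the origin (TCP) lies at the very end of the fingers, on their centre line; the grasp point (between the pads) lies 19 mm behind it (ctrl.grip_depth is the distance from the TCP to the grasp point, in mm); z points along the fingers, x is the direction in which the jaws open and shut, and the axes are right-handed (so a half turn about z gives the same grasp; the last joint's range is limited). The gripper opens to 85 mm and grips with 20 to 120 N. Pads are 22 mm wide; open, the fingers measure 114 mm over their backs; the gripper's body (76 mm by 85 mm) begins 54 mm behind the grasp point. The pads swing forward as they close: fully open they stand 13 mm farther back than shut.
Start: joints at [1.168, 0.628, 0.038, 1.517, -0.027, 0.996, -0.02], TCP at [214.832, -613.486, 231.313] pointing down, gripper open.
Joint ranges: [-3.06, 3.06], [-0.37, 2.12], [-1.25, 1.32], [0.18, 2.47], [-1.1, 4.24], [0.23, 1.98], [-2.94, 2.94]. Speed limits (rad/s): [2.57, 2.57, 3.14, 3.14, 3.14, 3.14, 3.14].

INTERFACE

Orientations are given as [roll, pitch, yaw] about the fixed x, y, z axes, in that order (R = Rz(yaw) Ry(pitch) Rx(roll)).
In Python, from cell import ctrl gives the robot as it stands.
- The arm moves only by the shell command python3 -m creep 'ROWS'. ROWS is JSON, a list of rows, each an object with "hand": the opening, from 0 (shut) to 1 (fully open); "travel": the shift along the tool's x, y, z in cm, a list of three; "angular": the turn, a rotation vector about the tool's x, y, z in degrees, a list of three. In form: [{"hand": hand, "travel": [tx, ty, tz], "angular": [rx, ry, rz]}, ...]. A call has 1 to 20 rows; each row is the pose to reach, as a shift and turn from the pose measured when the call began, along the tool's axes at that moment; what a row does not reach only later rows make up. A row lasts 1/10 s, in which the tool goes at most 50 mm and 8.59 degrees, less where a joint would pass 70% of its speed; a pose out of reach is approached as far as the arm can. A call with a gripper value outside its range is refused whole. The fingers move at their own pace and stop on an object; the grip force is fixed at half the most. Time passes only in rows, so rows that repeat a pose let the fingers close. It gives the time, the measured TCP pose, the force and the opening at its end, in the units of the state.
- ctrl.read_state(): the state, without advancing time (a new reading comes with each control period).
- ctrl.get_image(name): name is "scene" or "top"; returns a dict with "frame" (384x512x3 uint8, red, green, blue), "fx", "fy", "cx", "cy" (pixels), "D" ([k1, k2, p1, p2, k3] as OpenCV has them; the pictures are not rectified), "origin" and "orientation" of the camera in the world. Camera axes: x right, y down, z forward; pixel columns grow to the right and rows downward; lengths in mm; the calibration is good to about 2 mm. A picture is of the moment at which its call begins. There is no depth.
- ctrl.finish_job(): hands the job in, once; it reports no verdict.
Trained networks look in the newest picture that a camera, given by its name, has taken for a name from the list of things; names that differ only in an ending like _2 or _b are one class to them, and where a whole thing is asked for, a point or a joint stands for the part that bears it (a point fixed in the world has none). Each returns a list of dicts, best first, with "confidence" (0 to 1); they miss things now and then, are a little off and sometimes report something else, mostly with a low value. They report only what shows in the picture. A call takes as long as a camera call. They do not tell look-alikes from the thing itself.
- ctrl.regions_of(camera, thing): "region" (384x512 bool, what is visible of it).
- ctrl.spot_point(camera, thing): "at" ([x, y, z] in mm, in world coordinates, good to about 4 mm: a listed point, or the origin of a listed thing).
The state is a dict: "clock": time; "qpos": joint angles; "qd": joint speeds; "tau": joint torques, N m; "eef_pos": TCP position; "tool_rot": TCP orientation; "force": force on the tool from outside, world axes, zero at the start; "torque": the same for the moment, N m; "width": finger opening in mm.
Only numpy, scipy, OpenCV 4.12 (cv2) and the standard library are available. Lean on these libraries where they do the work, as an engineer would, in place of code of your own. Each camera call takes 0.05 s, during which the arm holds its last target. There are 200 camera calls.

TASK

Slide the ramp's barrel bolt fully home across the ramp and turn its red-knobbed handle all the way down into the notch. Only once it is locked, take the spare roller from its cradle, lay it gently on the ramp uphill of the bolt, parallel to it, and let go so that it stays resting against the bolt. Do not drop the roller, and leave the spray bottle, the tin and the wrench where they are.

Things in the scene. Friction and masses are not known exactly. Their poses are not given: they have to be found in the camera images.
- stand: Grey fixed stand: plywood ramp between two walls, barrel bolt beside it. Origin on the table below the bolt's axis, midway between the walls; x up the ramp, y along the bolt towards the handle, z up. Bolt 14 mm thick, its axis along y at x = 0, z = 68 mm. Barrel on a pedestal, x -25 to 25, y 56 to 236, 58 mm high; the two rails of its slot (35 mm over both) rise to z = 82 mm.
- ramp (a point): Point on the ramp's surface midway between its walls, under the bolt's axis: stand (0, 0, 48 mm). Axes as the stand's. The ramp rises 8 degrees along +x, from stand x = -42 to +153 mm, open at both ends. Clear width 92 mm; walls 10 mm thick, 36 mm above the ramp.
- notch (a point): Middle of the keeper notch (yellow floor) in the barrel's -x rail: stand (-12.5, 119.5, 68 mm); the notch is 21 mm wide along y. The slot keeps the handle upright until the handle is opposite the notch; there it can swing down through it towards stand -x. Axes as the stand's.
- bolt (a joint): Slide of the bolt, m: 0 = drawn back, 0.106 = end stop, fully home (tip through the far wall, in its brass keeper). Bolt and handle move along stand -y: the handle is at stand y = 0.222 - value. The handle turns down only from about 0.097 to 0.106. Friction about 2.5 N; stays where left; starts at 0 to 0.02. With the handle in the notch it cannot be drawn back.
- handle (a joint): Turn of the handle about the bolt's axis, rad: 0 = straight up, as at the start; grows as it swings towards stand -x (low end of the ramp), to the stop at 1.5 = level, down in the notch. Light friction (about 1 N at the knob) holds it where it is left. In the slot it has only about 0.15 rad of play.
- knob (a point): Centre of the red ball knob, 22 mm in diameter, at the end of the handle: 55 mm from the bolt's axis, so 123 mm above the table when upright. The stem is 10 mm thick.
- roller: Spare aluminium roller with an orange band near each end: plain cylinder 50 mm in diameter, 70 mm long, 0.26 to 0.46 kg, free to roll. Origin at its centre, its axis along its own y. It lies in the cradle with its centre 38 mm above the table. Resting on the ramp against the bolt its centre is at stand x = 31, z = 78 mm.
- cradle: Fixed black rubber cradle, 64 x 84 mm, 16 mm high, that holds the roller along its y between two low ribs (outer faces 40 mm apart). Origin at the centre of its underside.
- polish: Bystander: red spray bottle with a white trigger head, body 68 mm in diameter, 178 mm high, standing. Origin at the centre of its underside.
- tin: Bystander: dark tin, 68 mm in diameter, 130 mm high, standing. Origin at the centre of its underside.
- wrench: Bystander: steel wrench 160 mm long lying on the table along its own x. Origin under its middle.
Not all that is in view belongs to the job. Several things have the shape of the roller; the one meant has the colours described above.

How it is judged (in metres and radians):
On the way, in this order (a step that is already met when the one before it is completed fails the run):
1. the bolt is fully home and its handle is down in the notch (value of joint bolt above 0.094 m and value of joint handle above 1.2 rad), for 0.2 s.
2. the roller is let go on the ramp and rests against the bolt (all of step 1 and x of roller in the frame of stand between 0.022 and 0.04 m and y of roller in the frame of stand between -0.018 and 0.018 m and z of roller in the frame of stand between 0.069 and 0.086 m and angle between the y axis of roller and the y axis of stand, either way round below 0.15 rad and linear speed of roller below 0.02 m/s and contact force between roller and the fingers below 0.1 N), for 0.2 s.
At the end, for the whole second after the job is handed in: The bolt is home (slide over 0.094) with its handle down in the notch (over 1.2 rad); the roller lies still on the ramp against the bolt, its centre at stand x 22 to 40 mm, within 18 mm of the ramp's middle, z 69 to 86 mm, within 0.15 rad of parallel to the bolt, slower than 0.02 m/s and released (all of step 2); the robot touches nothing.
It fails at once if the roller is dropped or runs away (over 0.7 m/s while the fingers do not hold it) (linear speed of roller above 0.7 m/s and contact force between roller and the fingers below 0.1 N).
It fails at once if a bystander is moved more than 30 mm (distance of any of polish, tin, wrench from where it was at the start of the episode above 0.03 m).
It fails at once if the spray bottle or the tin is knocked over (angle between any of polish, tin's own z axis and vertical above 0.4 rad).
It also fails if it takes over 58 s, if anything falls off the work surface, if the arm or the gripper's body presses on something with over 40 N, if the wrist force passes 120 N, or if a joint passes its speed limit or range.

## Working session

There is one attempt and no reset: what is moved stays moved. The work goes in short steps, Python scripts to look and compute and a shell command to move; the robot and the scene stay as the last step left them, time stands still between calls to the robot, and variables do not carry over. Pictures are saved under pics/ and viewed, about 8 in all and at most 12, crops included, and the job is handed in when it is done.

```bash
mkdir -p pics; ls
python3 - <<'E'
from cell import ctrl
import cv2,numpy as np
s=ctrl.read_state();print({k:np.round(v,3).tolist() for k,v in s.items()})
ims=[]
for c in("scene","top"):
    im=ctrl.get_image(c);print(c,im["fx"],im["cx"],im["cy"],im["D"],im["origin"],im["orientation"])
    cv2.imwrite(f"pics/{c}0.png",im["frame"][:,:,::-1])
    for t in("stand","ramp","notch","knob","roller","cradle","polish","tin","wrench"):
        print(t,[(np.round(d["at"],0).tolist(),round(d["confidence"],2)) for d in ctrl.spot_point(c,t)[:5]])
E
```

```text
pics
{'clock': 0.0, 'qpos': [1.168, 0.629, 0.038, 1.518, -0.027, 0.996, -0.02], 'qd': [0.001, -0.0, -0.001, -0.001, -0.001, -0.0, -0.0], 'tau': [0.001, -56.34, 1.226, -19.344, 0.011, 0.01, -0.0], 'eef_pos': [214.615, -612.905, 230.38], 'tool_rot': [3.142, 0.002, -1.234], 'force': [1.032, 0.121, 0.764], 'torque': [0.059, 0.066, 0.02], 'width': 85.436}
scene 454.450444918916 255.26491686859956 192.35721174602338 [0.03304707 0.         0.         0.         0.        ] [ 889.97113028 -657.56737563 1033.66839737] [-2.45376498  0.00374647  0.45632583]
stand []
ramp [([532.0, -30.0, 50.0], 0.88)]
notch [([523.0, 92.0, 65.0], 0.64)]
knob [([536.0, 190.0, 120.0], 0.54)]
roller [([531.0, -295.0, 36.0], 0.63), ([440.0, -196.0, 24.0], 0.61), ([533.0, -25.0, 51.0], 0.48), ([651.0, 386.0, 1.0], 0.42)]
cradle [([533.0, -299.0, 0.0], 0.84)]
polish [([652.0, 384.0, -0.0], 0.83), ([531.0, -25.0, 50.0], 0.32)]
tin [([702.0, -301.0, 0.0], 0.77), ([532.0, -297.0, 38.0], 0.24)]
wrench [([370.0, 243.0, 1.0], 0.75)]
top 410.8085623362108 268.51437852867775 191.71306407309243 [-0.00032132  0.          0.          0.          0.        ] [ 365.89670657   33.22426351 1294.16292098] [-2.9791117  -0.01833967 -1.57979451]
stand [([532.0, -26.0, -0.0], 0.97)]
ramp [([532.0, -27.0, 49.0], 0.57)]
notch [([519.0, 96.0, 66.0], 0.63)]
knob []
roller [([535.0, -298.0, 38.0], 0.85), ([438.0, -197.0, 20.0], 0.83)]
cradle [([536.0, -302.0, 2.0], 0.67), ([531.0, -26.0, 47.0], 0.3)]
polish [([652.0, 391.0, 0.0], 0.7)]
tin [([703.0, -300.0, 0.0], 0.64), ([532.0, -26.0, 47.0], 0.31)]
wrench [([372.0, 240.0, 5.0], 0.54), ([533.0, -25.0, 50.0], 0.24)]
```

View pics/scene0.png

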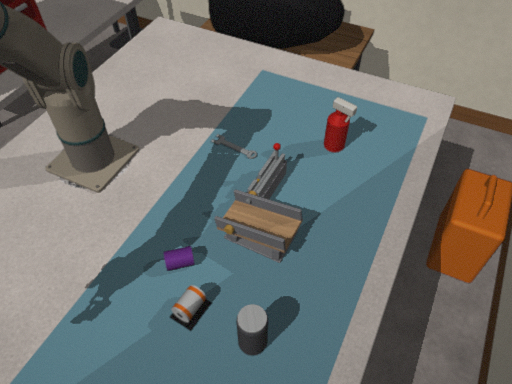

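View pics/top0.png

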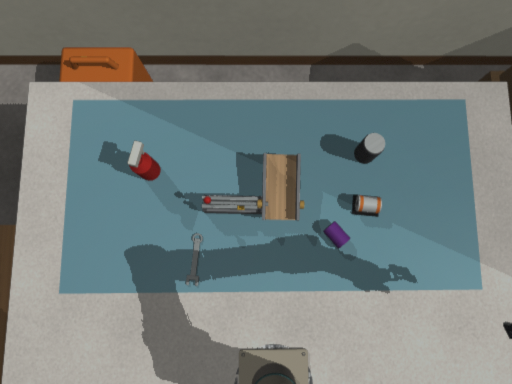

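Scene: the roller candidates are the white/orange-banded cylinder in the black cradle (scene 190,303; top 368,205) and a plain purple one (scene 180,258; top 337,235). The banded one fits the description. The knob is at scene (277,147), and the stand's axes are nearly aligned with the world. I'll refine the yaw and confirm with an enlarged overlay.

```bash
cat > h.py <<'E'
from cell import ctrl
import cv2,numpy as np
from scipy.spatial.transform import Rotation as R
def proj(im,P):
    Rc=R.from_euler("xyz",im["orientation"]).as_matrix().T
    K=np.array([[im["fx"],0,im["cx"]],[0,im["fy"],im["cy"]],[0,0,1.]])
    return cv2.projectPoints(np.atleast_2d(np.array(P,float)),cv2.Rodrigues(Rc)[0],-Rc@np.array(im["origin"]),K,np.array(im["D"]))[0][:,0]
def S(st,P):
    x,y,a=st;P=np.atleast_2d(P).astype(float)
    return P@R.from_euler("z",a).as_matrix().T+[x,y,0]
def red(im,minpx=4):
    f=im["frame"].astype(int);m=((f[...,0]>110)&(f[...,1]<60)&(f[...,2]<60)).astype(np.uint8)
    n,_,s,c=cv2.connectedComponentsWithStats(m);return [(c[i].round(1).tolist(),int(s[i,4])) for i in range(1,n) if s[i,4]>=minpx]
E
python3 - <<'E'
from h import *
st=(532,-26.5,0.0)
W=[]
for c,(x0,y0,w) in dict(scene=(150,130,200),top=(190,130,200)).items():
    im=ctrl.get_image(c);print(c,[r for r in red(im)])
    v=cv2.resize(im["frame"][:,:,::-1][y0:y0+w,x0:x0+w],None,fx=3 if 0 else 2,fy=2,interpolation=cv2.INTER_CUBIC)
    for t in("stand","roller"):
        for d in ctrl.regions_of(c,t)[:3]:
            r=d["region"];cn,_=cv2.findContours(r.astype(np.uint8),0,1);rc=cv2.minAreaRect(np.vstack(cn));print(t,d["confidence"],r.sum(),rc)
    # ramp walls top, barrel rails
    def box(xa,xb,ya,yb,z):return[[xa,ya,z],[xb,ya,z],[xb,yb,z],[xa,yb,z]]
    def line(P,col): 
        p=(proj(im,P)-[x0,y0]+.5)*2;cv2.polylines(v,[np.round(p*8).astype(int)],True,col,1,cv2.LINE_AA,3)
    line(S(st,box(-17.5,17.5,56,236,82)),(0,255,0))
    dz=lambda x:84+x*np.tan(np.radians(8))
    for s in(-1,1): line(S(st,[[-42,s*46,dz(-42)],[153,s*46,dz(153)],[153,s*56,dz(153)],[-42,s*56,dz(-42)]]),(255,255,0))
    for b in(0,.02): line(S(st,[[0,.222e3-b*1e3,68],[0,222-b*1e3,123]]),(255,0,255))
    line([[535-25,-300-35,38],[535+25,-300-35,38],[535+25,-265,38],[535-25,-265,38]],(0,255,255))
    W.append(v)
cv2.imwrite("pics/ov1.png",np.hstack(W))
E
```

```text
scene [([334.2, 129.6], 547), ([276.4, 146.0], 32)]
stand 0.65 5100 ((272.51483154296875, 206.78065490722656), (78.71365356445312, 107.79685974121094), 37.5685920715332)
roller 0.87 544 ((178.84483337402344, 258.1379699707031), (19.983016967773438, 28.377944946289062), 78.11134338378906)
roller 0.86 767 ((188.87257385253906, 303.7110595703125), (23.597837448120117, 36.786163330078125), 41.423667907714844)
top [([144.3, 163.8], 206), ([207.3, 199.5], 32)]
stand 0.74 3665 ((253.0, 186.5), (67.0, 102.0), 90.0)
stand 0.61 377 ((193.96507263183594, 257.79345703125), (11.513934135437012, 51.9427375793457), 6.788974761962891)
stand 0.19 211 ((229.89306640625, 202.2298583984375), (52.151023864746094, 6.6271653175354), 4.969740867614746)
roller 0.74 333 ((336.25, 234.25), (21.92030906677246, 15.55634880065918), 45.0)
roller 0.69 423 ((368.025390625, 203.6446533203125), (26.218914031982422, 16.81430435180664), 4.085616588592529)
```

View pics/ov1.png

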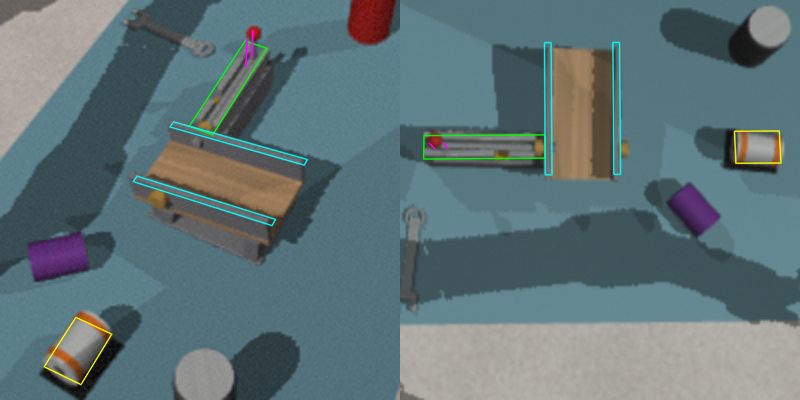

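The crops confirm that the banded cylinder sits in the black cradle (left crop 78,348; right crop 757,147) and that the purple one is a decoy. The ramp outline is about 4 px off, so I'll refine the stand pose with an edge fit and triangulate the knob.

```bash
cat >> h.py <<'E'
def ray(im,uv):
    K=np.array([[im["fx"],0,im["cx"]],[0,im["fy"],im["cy"]],[0,0,1.]])
    n=cv2.undistortPoints(np.array([[uv]],float),K,np.array(im["D"]))[0,0]
    d=R.from_euler("xyz",im["orientation"]).apply([n[0],n[1],1.]);return np.array(im["origin"]),d/np.linalg.norm(d)
def tri(ims,uvs):
    A=np.zeros((3,3));b=np.zeros(3)
    for im,uv in zip(ims,uvs):
        o,d=ray(im,uv);M=np.eye(3)-np.outer(d,d);A+=M;b+=M@o
    return np.linalg.solve(A,b)
def atz(im,uv,z):
    o,d=ray(im,uv);return o+d*(z-o[2])/d[2]
def tool(dw,st=None):
    s=st or ctrl.read_state();return R.from_euler("xyz",s["tool_rot"]).inv().apply(dw)/10
E
python3 - <<'E'
from h import *
from scipy.optimize import minimize
ims={c:ctrl.get_image(c) for c in("scene","top")}
print("knob tri",tri(ims.values(),[(276.4,146),(207.3,199.5)]),[atz(ims[c],p,123) for c,p in zip(ims,[(276.4,146),(207.3,199.5)])])
for c,p in(("scene",(188.9,303.7)),("top",(368,203.6))):print("roller",c,atz(ims[c],p,42))
# edge fit
G={}
for c,im in ims.items():
    g=cv2.GaussianBlur(cv2.cvtColor(im["frame"],cv2.COLOR_RGB2GRAY).astype(np.float32),(0,0),1.0)
    G[c]=np.hypot(cv2.Sobel(g,cv2.CV_32F,1,0),cv2.Sobel(g,cv2.CV_32F,0,1))
dz=lambda x:84+x*np.tan(np.radians(8))
segs=[[[-x,56,82],[-x,236,82]] for x in(-17.5,17.5)]+[[[-17.5,236,82],[17.5,236,82]]]
for y in(-56,-46,46,56):segs.append([[-42,y,dz(-42)],[153,y,dz(153)]])
for x in(-42,153):segs.append([[x,-46,dz(x)-36],[x,46,dz(x)-36]])
P=np.vstack([np.linspace(a,b,40) for a,b in segs])
def cost(p):
    t=0
    for c,im in ims.items():
        q=proj(im,S(p,P)).astype(np.float32);t-=np.mean(cv2.remap(G[c],q[:,:1],q[:,1:],cv2.INTER_LINEAR))
    return t
best=min(((cost((x,y,a)),x,y,a) for x in np.arange(518,546,2) for y in np.arange(-36,-16,2) for a in np.arange(-.08,.081,.02)))
r=minimize(cost,best[1:],method="Nelder-Mead",options=dict(initial_simplex=[np.add(best[1:],d) for d in([0,0,0],[2,0,0],[0,2,0],[0,0,.02])]))
print(best,r.x,r.fun);st=tuple(r.x)
print("ramp top",S(st,[0,0,0]),"notch",S(st,[-12.5,119.5,68]),"bolt axis at knob",S(st,[0,212,123]),"x span",S(st,[[0,222,0],[0,202,0]]))
E
```

```text
knob tri [536.68738515 186.34999479 127.12018777] [array([536.13045835, 191.20292309, 123.        ]), array([536.09989209, 186.08861863, 123.        ])]
roller scene [ 536.57708796 -299.58100079   42.        ]
roller top [ 531.9349496  -298.56872918   42.        ]
(np.float32(-127.168045), np.int64(532), np.int64(-18), np.float64(-0.01999999999999999)) [ 5.30954642e+02 -1.69365831e+01 -2.45725872e-02] -128.8560028076172
ramp top [[530.95464225 -16.93658312   0.        ]] notch [[521.39454455 102.83446736  68.        ]] bolt axis at knob [[536.1635065  194.99941603 123.        ]] x span [[536.40920764 204.99639712   0.        ]
 [535.91780535 185.00243493   0.        ]]
```

Stand ≈ (531, −26), yaw ≈ −0.024. The edge fit's y of −17 looks like it locked on one wall thickness off, because both networks gave −26. The knob is at ≈ (536, 188). I'll move behind it with the fingers shut.

```bash
python3 -m creep '[{"hand":0,"travel":[-23.7,-42.2,0],"angular":[0,0,-69.3]},{"hand":0,"travel":[-23.7,-42.2,0],"angular":[0,0,-69.3]},{"hand":0,"travel":[-23.7,-42.2,0],"angular":[0,0,-69.3]},{"hand":0,"travel":[-23.7,-42.2,0],"angular":[0,0,-69.3]},{"hand":0,"travel":[-23.7,-42.2,0],"angular":[0,0,-69.3]},{"hand":0,"travel":[-23.7,-42.2,0],"angular":[0,0,-69.3]},{"hand":0,"travel":[-23.7,-42.2,0],"angular":[0,0,-69.3]},{"hand":0,"travel":[-23.7,-42.2,0],"angular":[0,0,-69.3]},{"hand":0,"travel":[-23.7,-42.2,0],"angular":[0,0,-69.3]},{"hand":0,"travel":[-69.1,-58.2,0],"angular":[0,0,-69.3]},{"hand":0,"travel":[-69.1,-58.2,0],"angular":[0,0,-69.3]},{"hand":0,"travel":[-69.1,-58.2,0],"angular":[0,0,-69.3]},{"hand":0,"travel":[-69.1,-58.2,0],"angular":[0,0,-69.3]},{"hand":0,"travel":[-69.1,-58.2,0],"angular":[0,0,-69.3]},{"hand":0,"travel":[-69.1,-58.2,0],"angular":[0,0,-69.3]},{"hand":0,"travel":[-69.1,-58.2,0],"angular":[0,0,-69.3]},{"hand":0,"travel":[-69.1,-58.2,0],"angular":[0,0,-69.3]},{"hand":0,"travel":[-69.1,-58.2,0],"angular":[0,0,-69.3]},{"hand":0,"travel":[-69.1,-58.2,0],"angular":[0,0,-69.3]},{"hand":0,"travel":[-69.1,-58.2,0],"angular":[0,0,-69.3]}]'
```

```text
clock: 3.4
eef_pos: [534.4, 240.0, 231.8]
tool_rot: [-3.135, -0.001, -0.015]
force: [-0.3, -0.3, 0.7]
width: 0.1
```

```bash
python3 -m creep '[{"hand":0,"travel":[0.2,0,4.5],"angular":[0,0,0]},{"hand":0,"travel":[0.2,0,9],"angular":[0,0,0]},{"hand":0,"travel":[0.2,0,13.5],"angular":[0,0,0]},{"hand":0,"travel":[0.2,0,13.6],"angular":[0,0,0]},{"hand":0,"travel":[0.2,1,13.6],"angular":[0,0,0]},{"hand":0,"travel":[0.2,2,13.6],"angular":[0,0,0]},{"hand":0,"travel":[0.2,3,13.6],"angular":[0,0,0]},{"hand":0,"travel":[0.2,4,13.6],"angular":[0,0,0]},{"hand":0,"travel":[0.2,5,13.6],"angular":[0,0,0]},{"hand":0,"travel":[0.1,6,13.6],"angular":[0,0,0]},{"hand":0,"travel":[0.1,7,13.6],"angular":[0,0,0]},{"hand":0,"travel":[0.1,8,13.6],"angular":[0,0,0]},{"hand":0,"travel":[0.1,9,13.6],"angular":[0,0,0]},{"hand":0,"travel":[0.1,10,13.6],"angular":[0,0,0]},{"hand":0,"travel":[0.1,11,13.6],"angular":[0,0,0]},{"hand":0,"travel":[0.1,11.8,13.6],"angular":[0,0,0]},{"hand":0,"travel":[0.1,12,13.6],"angular":[0,0,0]},{"hand":0,"travel":[0.1,12,13.6],"angular":[0,0,0]}]'
python3 - <<'E'
from h import *
for c in("scene","top"):
    im=ctrl.get_image(c);r=red(im);print(c,[(a,b,atz(im,a,123).round(1)) for a,b in r]);cv2.imwrite(f"pics/{c}2.png",im["frame"][:,:,::-1])
print(ctrl.read_state()["force"])
E
```

```text
clock: 5.2
eef_pos: [533.2, 119.4, 94.7]
tool_rot: [-3.137, 0.001, -0.016]
force: [0.3, -0.4, 0.3]
width: 0.1
scene [([336.3, 137.4], 157, array([676.4, 298. , 123. ])), ([261.1, 167.0], 32, array([532.1,  99.7, 123. ])), ([482.8, 265.0], 5, array([1115.5,   47.2,  123. ]))]
top []
[ 0.54567093 -0.56427659  0.04766747]
```

```bash
python3 -m creep '[{"hand":0,"travel":[0,0.2,0],"angular":[0,0,0]},{"hand":0,"travel":[0,0.4,0],"angular":[0,0,0]},{"hand":0,"travel":[0,0.6,0],"angular":[0,0,0]},{"hand":0,"travel":[0,0.7,0],"angular":[0,0,0]}]'
```

```text
clock: 5.7
eef_pos: [532.9, 113.2, 94.6]
tool_rot: [-3.136, 0.001, -0.015]
force: [-1.2, 2.6, -1.0]
width: 0.0
```

```bash
python3 -m creep '[{"hand":0,"travel":[0,0.2,0],"angular":[0,0,0]},{"hand":0,"travel":[0,0.4,0],"angular":[0,0,0]},{"hand":0,"travel":[0,0.4,0],"angular":[0,0,0]}]'
```

```text
clock: 6.0
eef_pos: [532.9, 112.3, 94.7]
tool_rot: [-3.132, 0.0, -0.013]
force: [-0.1, 9.0, -1.8]
width: 0.3
```

The bolt hit its stop at knob y ≈ 90, where I predicted it, with 9 N of push. Next I'll go round to the +x side of the knob and swing it down.

```bash
python3 -m creep '[{"hand":0,"travel":[0,-1.5,0],"angular":[0,0,0]},{"hand":0,"travel":[0,-1.5,-2],"angular":[0,0,0]},{"hand":0,"travel":[0,-1.5,-5.2],"angular":[0,0,0]},{"hand":0,"travel":[0,-1.5,-5.2],"angular":[0,0,0]},{"hand":0,"travel":[4.2,0,-5.2],"angular":[0,0,0]},{"hand":0,"travel":[4.2,2.1,-5.2],"angular":[0,0,0]},{"hand":0,"travel":[4.2,2.1,-4],"angular":[0,0,0]},{"hand":0,"travel":[4.2,2.1,-0.5],"angular":[0,0,0]},{"hand":0,"travel":[4.2,2.1,-0.4],"angular":[0,0,0]},{"hand":0,"travel":[3,2.1,-0.4],"angular":[0,0,0]},{"hand":0,"travel":[2,2.1,-0.4],"angular":[0,0,0]},{"hand":0,"travel":[1,2.1,-0.4],"angular":[0,0,0]},{"hand":0,"travel":[0,2.1,-0.4],"angular":[0,0,0]},{"hand":0,"travel":[-1,2.1,-0.4],"angular":[0,0,0]},{"hand":0,"travel":[-1.8,2.1,-0.4],"angular":[0,0,0]},{"hand":0,"travel":[-1.8,2.1,-0.4],"angular":[0,0,0]}]'
python3 - <<'E'
from h import *
for c in("scene","top"):
    im=ctrl.get_image(c);r=red(im);print(c,[(a,b,atz(im,a,100).round(1)) for a,b in r])
    if c=="scene":cv2.imwrite("pics/s3.png",cv2.resize(im["frame"][110:250,190:330,::-1],None,fx=4,fy=4,interpolation=cv2.INTER_CUBIC))
print(ctrl.read_state()["force"])
E
```

```text
clock: 7.6
eef_pos: [513.0, 91.4, 98.7]
tool_rot: [-3.133, 0.002, -0.012]
force: [-0.0, -0.7, 0.1]
width: -0.0
scene [([336.4, 134.9], 237, array([667.7, 332.3, 100. ])), ([245.8, 168.7], 24, array([487.6,  94.4, 100. ])), ([491.0, 205.2], 5, array([1112.4,  256.6,  100. ]))]
top [([146.0, 154.3], 9, array([676.4, 373. , 100. ]))]
[ 1.14534026 -0.08622656  0.44545262]
```

View pics/s3.png

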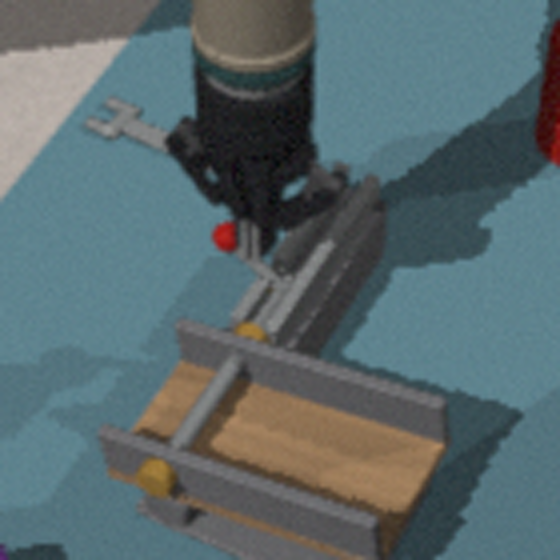

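The picture shows the bolt across the ramp, the handle leaning through the notch and the knob at crop (225,237). Now I'll press it down from above.

```bash
python3 -m creep '[{"hand":0,"travel":[0.5,0,-1],"angular":[0,0,0]},{"hand":0,"travel":[0.3,0,-3],"angular":[0,0,0]},{"hand":0,"travel":[-2,0,-3],"angular":[0,0,0]},{"hand":0,"travel":[-3.3,0,-3],"angular":[0,0,0]},{"hand":0,"travel":[-3.3,0,-2],"angular":[0,0,0]},{"hand":0,"travel":[-3.3,0,-1],"angular":[0,0,0]},{"hand":0,"travel":[-3.3,0,0],"angular":[0,0,0]},{"hand":0,"travel":[-3.3,0,0.8],"angular":[0,0,0]},{"hand":0,"travel":[-3.3,0,1.4],"angular":[0,0,0]},{"hand":0,"travel":[-3.3,0,1.6],"angular":[0,0,0]},{"hand":0,"travel":[-3.3,0,1.8],"angular":[0,0,0]}]'
```

```text
clock: 8.8
eef_pos: [468.3, 91.7, 77.4]
tool_rot: [-3.138, 0.026, -0.01]
force: [-24.2, 3.4, 20.4]
width: 0.3
```

Side force: the finger slid to the outer side of the knob. I'll lift and look.

```bash
python3 -m creep '[{"hand":0,"travel":[-0.5,0,-1],"angular":[0,-1.5,0]},{"hand":0,"travel":[-0.5,0,-3],"angular":[0,-1.5,0]},{"hand":0,"travel":[-0.5,0,-7],"angular":[0,-1.5,0]},{"hand":0,"travel":[-0.5,0,-9],"angular":[0,-1.5,0]}]'
python3 - <<'E'
from h import *
st=(531,-26,-.024)
for c in("scene","top"):
    im=ctrl.get_image(c);r=red(im);print(c,[(a,b) for a,b in r])
    a=r[1][0] if c=="scene" and len(r)>1 else None
    for th in(.6,.8,1.,1.2,1.4,1.5):print(th,proj(im,S(st,[-55*np.sin(th),116,68+55*np.cos(th)])).round(1))
    if c=="scene":cv2.imwrite("pics/s4.png",cv2.resize(im["frame"][110:250,190:330,::-1],None,fx=4,fy=4,interpolation=cv2.INTER_CUBIC))
E
```

```text
clock: 9.2
eef_pos: [467.6, 91.8, 168.5]
tool_rot: [-3.137, 0.05, -0.01]
force: [1.3, 0.7, 0.2]
width: 0.4
scene [([334.3, 130.2], 541), ([243.1, 174.4], 31)]
0.6 [[250.  168.1]]
0.8 [[247.3 168.8]]
1.0 [[245.2 170. ]]
1.2 [[243.7 171.8]]
1.4 [[242.9 173.9]]
1.5 [[242.7 175.2]]
top [([145.5, 162.6], 174)]
0.6 [[240.7 211.2]]
0.8 [[240.7 214.4]]
1.0 [[240.8 217. ]]
1.2 [[240.9 219. ]]
1.4 [[241.1 220.4]]
1.5 [[241.1 220.8]]
```

View pics/s4.png

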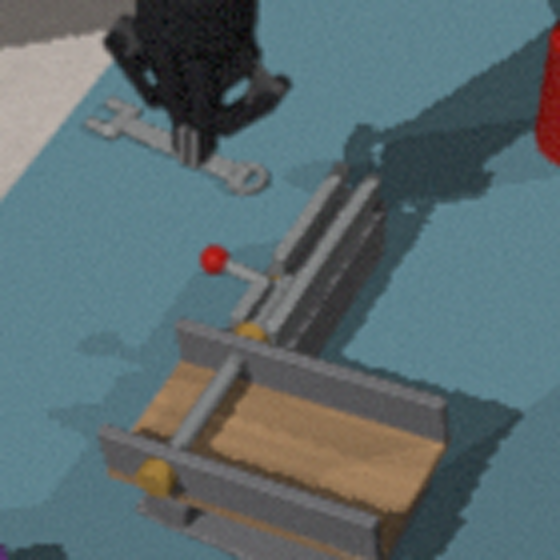

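The knob at (243.1,174.4) matches about 1.4 rad, so it is probably already at the stop. I'll press once more, further inboard and level, to be sure.

```bash
python3 -m creep '[{"hand":0,"travel":[1.8,0,0],"angular":[0,2.9,0]},{"hand":0,"travel":[1.8,0,4],"angular":[0,2.9,0]},{"hand":0,"travel":[1.8,0,6.5],"angular":[0,2.9,0]},{"hand":0,"travel":[1.8,0,7.5],"angular":[0,2.9,0]},{"hand":0,"travel":[1.8,0,8],"angular":[0,2.9,0]},{"hand":0,"travel":[1.8,0,8.4],"angular":[0,2.9,0]},{"hand":0,"travel":[1.8,0,8.6],"angular":[0,2.9,0]}]'
```

```text
clock: 10.0
eef_pos: [483.1, 92.4, 82.4]
tool_rot: [-3.136, -0.005, -0.011]
force: [-2.6, -0.1, 5.2]
width: -0.1
```

Contact at z = 82.4 is the knob's top when level, so the handle is down and locked. Now I'll measure the roller's axis from its orange bands and travel there.

```bash
python3 -m creep '[{"hand":0,"travel":[0,0,-5],"angular":[0,0,0]},{"hand":0,"travel":[0,0,-10],"angular":[0,0,0]},{"hand":1,"travel":[1.5,4,-14],"angular":[0,0,0]},{"hand":1,"travel":[5.5,39,-14],"angular":[0,0,0]},{"hand":1,"travel":[5.5,39,-14],"angular":[0,0,0]},{"hand":1,"travel":[5.5,39,-14],"angular":[0,0,0]},{"hand":1,"travel":[5.5,39,-14],"angular":[0,0,0]}]'
python3 - <<'E'
from h import *
for c,(x0,y0) in dict(scene=(160,275),top=(340,180)).items():
    im=ctrl.get_image(c);f=im["frame"].astype(int)[y0:y0+60,x0:x0+60]
    m=((f[...,0]-f[...,2]>70)&(f[...,0]>110)).astype(np.uint8)
    n,_,s,ce=cv2.connectedComponentsWithStats(m)
    p=[ce[i]+[x0,y0] for i in range(1,n) if s[i,4]>=6];print(c,s[1:,4],[q.round(1) for q in p])
    w=[atz(im,q,55) for q in p];print(np.round(w,1))
    if len(w)==2:d=w[1]-w[0];d*=np.sign(d[1]);print("yaw",np.degrees(np.arctan2(-d[0],d[1])))
    for d in ctrl.spot_point(c,"roller")[:3]+ctrl.spot_point(c,"cradle")[:2]:print(d["at"],d["confidence"])
E
```

```text
clock: 10.7
eef_pos: [516.6, -143.7, 220.0]
tool_rot: [-3.137, -0.007, -0.011]
force: [2.0, 0.0, -0.6]
width: 72.4
scene [67 73] [array([196., 291.]), array([181.9, 308.3])]
[[ 539.4 -269.3   55. ]
 [ 532.7 -321.1   55. ]]
yaw -7.3503397829352926
[532.3, -294.6, 39.0] 0.68
[535.6, -299.9, -0.3] 0.87
[532.1, -295.3, 38.3] 0.74
top [] []
[]
[441.6, -195.5, 22.5] 0.83
[374.3, 240.1, 1.0] 0.58
```

```bash
python3 -m creep '[{"hand":1,"travel":[1.9,5,0],"angular":[0,0,4.5]},{"hand":1,"travel":[1.9,10,0],"angular":[0,0,4.5]},{"hand":1,"travel":[1.9,15.3,0],"angular":[0,0,4.5]},{"hand":1,"travel":[1.9,15.3,4],"angular":[0,0,4.5]},{"hand":1,"travel":[1.9,15.3,9],"angular":[0,0,4.5]},{"hand":1,"travel":[1.9,15.3,11],"angular":[0,0,4.5]},{"hand":1,"travel":[1.9,15.3,11],"angular":[0,0,4.5]}]'
python3 - <<'E'
from h import *
im=ctrl.get_image("scene");cv2.imwrite("pics/s5.png",cv2.resize(im["frame"][210:360,120:290,::-1],None,fx=4,fy=4,interpolation=cv2.INTER_CUBIC))
print(ctrl.spot_point("scene","roller")[:2])
E
```

```text
clock: 11.7
eef_pos: [533.0, -289.5, 105.5]
tool_rot: [-3.132, 0.001, -0.085]
force: [-0.5, -0.1, -0.3]
width: 85.2
[{'at': [532.1, -295.2, 34.1], 'confidence': 0.92}]
```

View pics/s5.png

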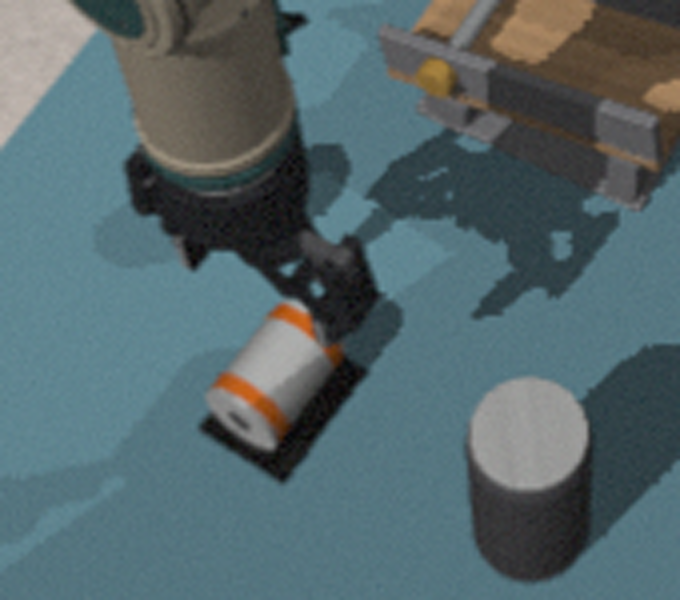

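The jaws straddle the banded roller. The fingers show at crop (335,300) and the roller's middle at (275,375), so I need about 8 mm more along −y, then down and grip.

```bash
python3 -m creep '[{"hand":1,"travel":[0.2,0.8,2],"angular":[0,0,0]},{"hand":1,"travel":[0.2,0.8,4.5],"angular":[0,0,0]},{"hand":1,"travel":[0.2,0.8,6.5],"angular":[0,0,0]},{"hand":1,"travel":[0.2,0.8,8],"angular":[0,0,0]},{"hand":1,"travel":[0.2,0.8,8.6],"angular":[0,0,0]},{"hand":1,"travel":[0.2,0.8,8.6],"angular":[0,0,0]}]'
```

```text
clock: 12.4
eef_pos: [538.3, -298.5, 23.6]
tool_rot: [-3.135, -0.007, -0.085]
force: [-0.7, -0.4, 0.9]
width: 85.4
```

```bash
python3 -m creep '[{"hand":0.4,"travel":[0,0,0],"angular":[0,0,0]},{"hand":0.4,"travel":[0,0,0],"angular":[0,0,0]},{"hand":0.3,"travel":[0,0,0],"angular":[0,0,0]},{"hand":0.3,"travel":[0,0,0],"angular":[0,0,0]},{"hand":0.2,"travel":[0,0,0],"angular":[0,0,0]},{"hand":0,"travel":[0,0,0],"angular":[0,0,0]},{"hand":0,"travel":[0,0,0],"angular":[0,0,0]},{"hand":0,"travel":[0,0,0],"angular":[0,0,0]}]'
```

```text
clock: 13.2
eef_pos: [534.5, -298.5, 24.4]
tool_rot: [-3.135, -0.0, -0.086]
force: [-8.2, 1.8, 8.8]
width: 48.5
```

Width 48.5 and TCP z 24 suggest the grip is above the centreline. I'll reopen, go 8 mm lower and regrip.

```bash
python3 -m creep '[{"hand":0.8,"travel":[0,0,0],"angular":[0,0,0]},{"hand":0.8,"travel":[0,0,0],"angular":[0,0,0]},{"hand":0.8,"travel":[0,0,0.5],"angular":[0,0,0]},{"hand":0.8,"travel":[0,0,0.9],"angular":[0,0,0]},{"hand":0.8,"travel":[0,0,0.9],"angular":[0,0,0]},{"hand":0.4,"travel":[0,0,0.9],"angular":[0,0,0]},{"hand":0.4,"travel":[0,0,0.9],"angular":[0,0,0]},{"hand":0.2,"travel":[0,0,0.9],"angular":[0,0,0]},{"hand":0,"travel":[0,0,0.9],"angular":[0,0,0]},{"hand":0,"travel":[0,0,0.9],"angular":[0,0,0]},{"hand":0,"travel":[0,0,0.9],"angular":[0,0,0]}]'
```

```text
clock: 14.3
eef_pos: [534.4, -298.4, 15.5]
tool_rot: [-3.135, 0.0, -0.086]
force: [-1.0, 1.3, 2.3]
width: 48.8
```

```bash
python3 -m creep '[{"hand":0,"travel":[0,0,-1],"angular":[0,0,0]},{"hand":0,"travel":[0,0,-3],"angular":[0,0,0]},{"hand":0,"travel":[0,0,-7],"angular":[0,0,0]},{"hand":0,"travel":[0,0,-11],"angular":[0,0,0]},{"hand":0,"travel":[0,0,-15],"angular":[0,0,0]},{"hand":0,"travel":[0,0,-18],"angular":[0,0,0]},{"hand":0,"travel":[0,0,-18],"angular":[0,0,0]},{"hand":0,"travel":[0,0,-18],"angular":[0,0,0]}]'
```

```text
clock: 15.1
eef_pos: [534.1, -299.7, 195.8]
tool_rot: [-3.136, -0.0, -0.086]
force: [-0.4, -0.0, -3.0]
width: 48.7
```

Held: about 3 N of weight. Moving it above the ramp.

```bash
python3 -m creep '[{"hand":0,"travel":[0.5,-3,0],"angular":[0,0,-1]},{"hand":0,"travel":[1,-7,0],"angular":[0,0,-2]},{"hand":0,"travel":[1.5,-11,0],"angular":[0,0,-3.5]},{"hand":0,"travel":[2,-15,0],"angular":[0,0,-3.5]},{"hand":0,"travel":[2.5,-19,0],"angular":[0,0,-3.5]},{"hand":0,"travel":[3,-23,0],"angular":[0,0,-3.5]},{"hand":0,"travel":[3.3,-26,0],"angular":[0,0,-3.5]},{"hand":0,"travel":[3.3,-27.6,0],"angular":[0,0,-3.5]},{"hand":0,"travel":[3.3,-27.6,0],"angular":[0,0,-3.5]},{"hand":0,"travel":[3.3,-27.6,0],"angular":[0,0,-3.5]}]'
python3 - <<'E'
from h import *
im=ctrl.get_image("scene");f=im["frame"]
s=ctrl.read_state()["eef_pos"]
v=cv2.resize(f[60:260,170:370,::-1],None,fx=3,fy=3,interpolation=cv2.INTER_CUBIC)
P=S((s[0],s[1],-.024),[[0,y,s[2]+22.5] for y in(-35,0,35)])
print(proj(im,P),ctrl.spot_point("scene","roller")[:2],ctrl.spot_point("scene","ramp")[:1])
for p in proj(im,P):cv2.circle(v,tuple(int(t) for t in (p-[170,60]+.5)*3),3,(0,0,255),-1)
cv2.imwrite("pics/s6.png",v)
E
```

```text
clock: 16.1
eef_pos: [589.8, -29.4, 196.4]
tool_rot: [-3.137, 0.002, -0.026]
force: [0.9, -1.5, -2.0]
width: 48.7
[[252.68190554 194.04200729]
 [259.59298168 183.81655317]
 [266.25554789 173.95868949]] [{'at': [586.6, -25.5, 218.0], 'confidence': 0.93}, {'at': [438.9, -196.7, 20.8], 'confidence': 0.56}] [{'at': [528.9, -23.6, 51.0], 'confidence': 0.81}]
```

View pics/s6.png

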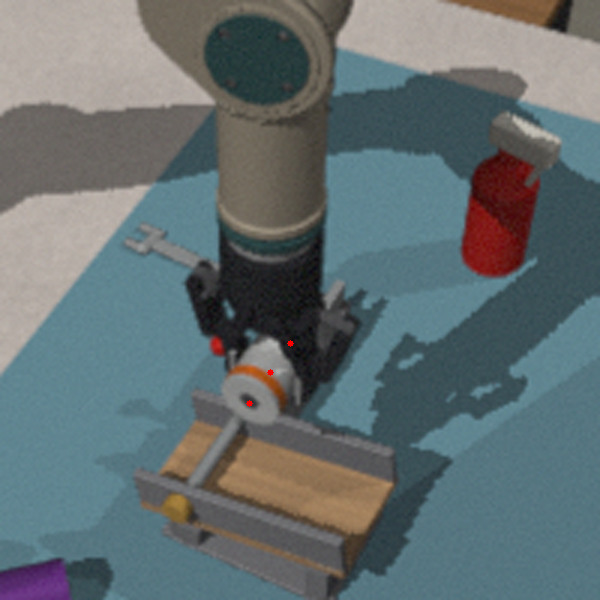

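The roller is held square: its end-face centre is at crop (250,400), against a predicted (249,403). I'll tilt 8° to match the ramp and lower it about 29 mm uphill of the resting place, because the finger needs room beside the bolt.

```bash
python3 -m creep '[{"hand":0,"travel":[0.4,-0.3,2],"angular":[0,4,0]},{"hand":0,"travel":[0.4,-0.3,5],"angular":[0,8,0]},{"hand":0,"travel":[0.4,-0.3,8],"angular":[0,8,0]},{"hand":0,"travel":[0.4,-0.3,10],"angular":[0,8,0]},{"hand":0,"travel":[0.4,-0.3,12],"angular":[0,8,0]},{"hand":0,"travel":[0.4,-0.3,13],"angular":[0,8,0]},{"hand":0,"travel":[0.4,-0.3,13],"angular":[0,8,0]},{"hand":0,"travel":[0.4,-0.3,13],"angular":[0,8,0]}]'
```

```text
clock: 17.05
eef_pos: [594.8, -27.3, 67.6]
tool_rot: [-3.137, -0.14, -0.03]
force: [-0.2, 0.3, -2.1]
width: 48.9
```

```bash
python3 -m creep '[{"hand":0,"travel":[0,0,0.3],"angular":[0,0,0]},{"hand":0,"travel":[0,0,0.5],"angular":[0,0,0]},{"hand":0,"travel":[0,0,0.6],"angular":[0,0,0]},{"hand":0,"travel":[0,0,0.6],"angular":[0,0,0]}]'
```

```text
clock: 17.45
eef_pos: [595.8, -27.4, 61.8]
tool_rot: [-3.137, -0.14, -0.03]
force: [0.5, -0.7, -3.0]
width: 48.9
```

```bash
python3 -m creep '[{"hand":0,"travel":[0,0,0.1],"angular":[0,0,0]},{"hand":0,"travel":[0,0,0.15],"angular":[0,0,0]},{"hand":0,"travel":[0,0,0.15],"angular":[0,0,0]}]'
```

```text
clock: 17.75
eef_pos: [596.0, -27.3, 60.2]
tool_rot: [-3.137, -0.14, -0.03]
force: [-0.1, 0.1, -1.8]
width: 48.5
```

```bash
python3 -m creep '[{"hand":0,"travel":[0,0,0.1],"angular":[0,0,0]},{"hand":0,"travel":[0,0,0.15],"angular":[0,0,0]},{"hand":0,"travel":[0,0,0.15],"angular":[0,0,0]}]'
```

```text
clock: 18.05
eef_pos: [596.1, -27.4, 59.8]
tool_rot: [-3.138, -0.141, -0.03]
force: [-3.4, -0.4, 7.1]
width: 48.7
```

Contact with the ramp. I'll open a little, then lift away.

```bash
python3 -m creep '[{"hand":0.62,"travel":[0,0,-0.1],"angular":[0,0,0]},{"hand":0.66,"travel":[0,0,-0.1],"angular":[0,0,0]},{"hand":0.7,"travel":[0,0,-0.1],"angular":[0,0,0]},{"hand":0.72,"travel":[0,0,-0.1],"angular":[0,0,0]},{"hand":0.72,"travel":[0,0,-0.1],"angular":[0,0,0]},{"hand":0.72,"travel":[0,0,-0.1],"angular":[0,0,0]}]'
```

```text
clock: 18.65
eef_pos: [596.0, -27.3, 60.7]
tool_rot: [-3.138, -0.141, -0.03]
force: [-0.4, 0.2, -0.7]
width: 61.6
```

```bash
python3 -m creep '[{"hand":0.72,"travel":[0,0,-1],"angular":[0,0,0]},{"hand":0.72,"travel":[0,0,-2],"angular":[0,0,0]},{"hand":0.72,"travel":[0,0,-3],"angular":[0,0,0]},{"hand":0.72,"travel":[0,0,-5],"angular":[0,0,0]},{"hand":0.72,"travel":[0,0,-9],"angular":[0,0,0]},{"hand":0.72,"travel":[0,0,-14],"angular":[0,0,0]},{"hand":0.72,"travel":[0,0,-18],"angular":[0,0,0]},{"hand":0.72,"travel":[-5,10,-20],"angular":[0,0,0]},{"hand":0.72,"travel":[-5,15,-20],"angular":[0,0,0]},{"hand":0.72,"travel":[-5,20,-20],"angular":[0,0,0]},{"hand":0.72,"travel":[-5,25,-20],"angular":[0,0,0]},{"hand":0.72,"travel":[-5,25,-20],"angular":[0,0,0]}]'
python3 - <<'E'
from h import *
W=[]
for c,(x0,y0) in dict(scene=(190,130),top=(190,130)).items():
    im=ctrl.get_image(c)
    for t in("roller","ramp"):
        print(c,t,[(np.subtract(d["at"],[531,-26,0]).round(1),d["confidence"]) for d in ctrl.spot_point(c,t)[:2]])
    print(red(im),"exp",proj(im,S((531,-26,-.024),[[31,0,78],[-54.9,116,72]])))
    W.append(cv2.resize(im["frame"][y0:y0+130,x0:x0+130,::-1],None,fx=3,fy=3,interpolation=cv2.INTER_CUBIC))
cv2.imwrite("pics/f7.png",np.hstack(W));print(ctrl.read_state()["force"])
E
```

```text
clock: 19.85
eef_pos: [511.5, -268.9, 252.2]
tool_rot: [-3.139, -0.143, -0.029]
force: [1.9, -0.1, -0.0]
width: 61.7
scene roller [(array([ -93.5, -172.6,   24.9]), 0.96), (array([29.4,  4.5, 78.3]), 0.68)]
scene ramp [(array([ 1.1,  3.5, 50.4]), 0.71)]
[([334.4, 130.2], 606), ([243.3, 174.3], 29)] exp [[250.34989052 214.34907008]
 [242.73525553 175.12396585]]
top roller [(array([ -91.1, -171.4,   19.5]), 0.91), (array([31.1,  1.8, 76.1]), 0.77)]
top ramp [(array([-0.7, -0.5, 46.4]), 0.67)]
[([144.1, 163.9], 214), ([241.5, 221.2], 28)] exp [[280.47361412 192.65887917]
 [241.1458489  220.76969957]]
[-0.28789905  0.27529771  0.48990949]
```

View pics/f7.png

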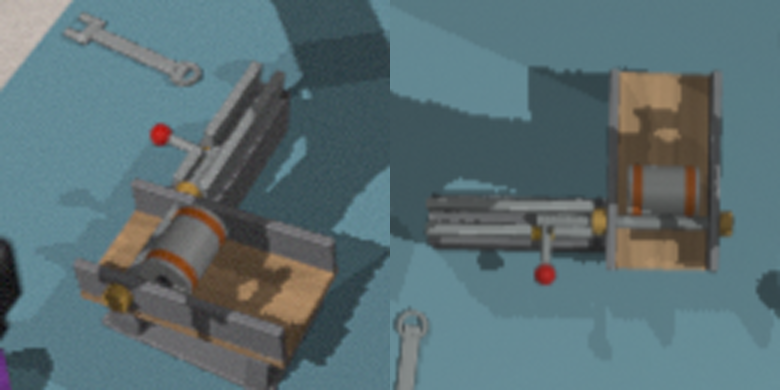

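The roller rests square against the bolt (right crop 664,190, stand ≈ (30, 2–4, 77)), and the knob is down in the notch (right crop 545,273). The arm is clear, so I'm handing in.

```bash
python3 -c "
from cell import ctrl
print(ctrl.finish_job())"
```

```text
the job is handed in; nothing more can be done
None
```

I handed the job in at about 20 s on the robot's clock. The bolt is locked and the roller is resting against it. No verdict was reported.

**What I did**
- I pushed the bolt home with the closed fingers until it met its stop, at 9 N.
- I swung the handle down through the notch and pressed it level.
- I took the orange-banded roller from the cradle, not the purple look-alike. I set it on the ramp about 30 mm uphill of its resting place, where the finger had room beside the bolt, then opened the gripper and let the roller roll down against the bolt.

**Last checks**
- **Roller:** both cameras put its centre at about stand x 29–31, y 2–5, z 76–78 mm. It looked parallel to the bolt.
- **Handle:** the red knob is within 1 px of where it should be when fully down.
- **Arm:** it is clear of everything, with about 0.5 N or less on the wrist.
- **Bystanders:** I only looked at these in passing. The wrench and spray bottle showed no movement, and the tin was not rechecked at the end.

**What went wrong or disagreed**
- My edge fit put the stand about 9 mm off in y. I used the networks' value instead, and the bolt's stop position confirmed it.
- On the first downward press the finger slid off the outer side of the knob, with about 30 N on the wrist, so I pressed again further in.
- The first grip on the roller was too high, so I regripped about 9 mm lower.

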